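Fetch the pulse oximeter from behind the containers

TASK

The pulse oximeter at the back of the supply tray is hemmed in by three containers (bottle, jar, carton): stand all three in the steel side tray first, then fetch the oximeter and lay it flat, screen up, in the middle of the charging pad, lengthwise along it. Only then put each container back upright in the middle of the very disc it came from. Keep the containers upright, and leave the vial, the stapler and the pen cup where they are.

Things in the scene. Friction and masses are not known exactly. Their poses are not given: they have to be found in the camera images.
- bottle: Loose plain white plastic bottle, round, 134 mm tall: body 52 mm in diameter up to 98 mm, shoulder to 110 mm, cap 34 mm in diameter above. About 0.16 kg. Origin at the centre of its underside, z up. Starts on one of the three discs of the supply tray (which one varies).
- jar: Loose amber glass jar, round, 100 mm tall: body 60 mm in diameter up to 78 mm, white lid 56 mm in diameter above. About 0.2 kg. Origin at the centre of its underside, z up. Starts on one of the three discs (which one varies).
- carton: Loose square upright carton, brown card with a white band, 50 x 50 x 115 mm. About 0.12 kg. Origin at the centre of its underside, x and y square to its sides, z up. Starts on one of the three discs (which one varies), turned at most 0.2 rad from square to the supply tray.
- oximeter: Loose fingertip pulse oximeter, a rounded white and grey clip 62 x 34 x 30 mm (x along its length, y across, z up) with a black screen on top. About 0.06 kg. Origin at the centre of its underside. Starts at the back of the supply tray at about (25, 0) mm in the tray's axes, its length roughly along the tray's y, 14 mm or less from the containers beside it. Too low to be taken between the taller containers.
- supply_tray: Fixed white tray with a grey rim, 180 x 250 mm (x, y), floor 4 mm above the desk, rim 14 mm high and 4 mm thick. Origin at the centre of its underside; x points to its back (away from the robot), y along its long side. Three dark discs, 68 mm in diameter, flush with its floor, mark the containers' places, at (20, 68), (20, -68) and (-35, 0) mm; each container starts centred on one.
- side_tray: Fixed empty steel tray, the side area, 300 x 120 mm (x along its length, y across), floor 4 mm above the desk, rim 12 mm high and 4 mm thick. Origin at the centre of its underside. To the left or the right of the supply tray (varies). Three containers fit in a row along x, 88 mm apart.
- charging_pad: Fixed flat black charging pad, 110 x 75 x 10 mm (x along its length, y across), with a grey rectangle in the middle of its top. Origin at the centre of its underside; its top is 10 mm above the desk. On the other side of the supply tray from the side tray.
- vial: Bystander: loose small amber glass vial with an aluminium cap, 22 mm in diameter, 40 mm tall, standing in the supply tray's front left corner (left as the robot sees it) at about (-65, 98) mm in the tray's axes. Origin at the centre of its underside.
- stapler: Bystander: loose red and black stapler, 125 x 34 x 55 mm high, on the desk between the robot and the supply tray, lying roughly across. Origin at the centre of its underside, x along its length.
- pen_cup: Bystander: loose grey cup with pens, 72 mm in diameter, 90 mm tall (pens to 140 mm), beyond the supply tray to the right as the robot sees it. Origin at the centre of its underside.
Mind the look-alikes: they are no part of the job. What is shaped like the bottle but purple is not meant.

How it is judged:
On the way, in this order (a step that is already met when the one before it is completed fails the run):
1. bottle, jar and carton stand released in the side tray, the oximeter still in its place (x of bottle in the frame of side_tray between -0.14 and 0.14 m and y of bottle in the frame of side_tray between -0.05 and 0.05 m and z of each of bottle, jar, carton in the frame of side_tray below 0.01 m and angle between each of bottle, jar, carton's own z axis and vertical below 0.12 rad and x of jar in the frame of side_tray between -0.14 and 0.14 m and y of jar in the frame of side_tray between -0.05 and 0.05 m and x of carton in the frame of side_tray between -0.14 and 0.14 m and y of carton in the frame of side_tray between -0.05 and 0.05 m and contact force between each of bottle, jar, carton and the fingers below 0.1 N and distance of oximeter from where it was at the start of the episode below 0.03 m), for 0.2 s.
2. the oximeter lies released on the charging pad, the three containers still in the side tray (x of bottle in the frame of side_tray between -0.14 and 0.14 m and y of bottle in the frame of side_tray between -0.05 and 0.05 m and z of each of bottle, jar, carton in the frame of side_tray below 0.01 m and angle between each of bottle, jar, carton's own z axis and vertical below 0.12 rad and x of jar in the frame of side_tray between -0.14 and 0.14 m and y of jar in the frame of side_tray between -0.05 and 0.05 m and x of carton in the frame of side_tray between -0.14 and 0.14 m and y of carton in the frame of side_tray between -0.05 and 0.05 m and horizontal distance between oximeter and charging_pad below 0.015 m and z of oximeter in the frame of charging_pad between 0.006 and 0.015 m and angle between oximeter's own z axis and vertical below 0.15 rad and angle between the x axis of oximeter and the x axis of charging_pad, either way round below 0.3 rad and contact force between oximeter and the fingers below 0.1 N), for 0.3 s.
At the end, for the whole second after the job is handed in: Containers upright (0.12 rad), released, at rest, each within 14 mm of its start; oximeter released, at rest, flat (0.15 rad), screen up on the charging pad, centre within 15 mm of the pad's, length within 0.30 rad of the pad's (horizontal distance between oximeter and charging_pad below 0.015 m and z of oximeter in the frame of charging_pad between 0.006 and 0.015 m and angle between oximeter's own z axis and vertical below 0.15 rad and angle between the x axis of oximeter and the x axis of charging_pad, either way round below 0.3 rad and contact force between each of oximeter, bottle, jar, carton and the fingers below 0.1 N and distance of each of bottle, jar, carton from where it was at the start of the episode below 0.014 m and angle between each of bottle, jar, carton's own z axis and vertical below 0.12 rad and linear speed of each of bottle, jar, carton, oximeter below 0.02 m/s); the robot touches nothing.
It fails at once if a container is tipped over (more than 0.6 rad) (angle between any of bottle, jar, carton's own z axis and vertical above 0.6 rad).
It fails at once if the vial, the stapler or the pen cup is moved more than 25 mm (distance of any of vial, stapler, pen_cup from where it was at the start of the episode above 0.025 m).
It also fails if it takes over 134 s, if anything falls off the work surface, if the arm or the gripper's body presses on something with over 40 N, if the wrist force passes 120 N, or if a joint passes its speed limit or range.

ROBOT

A 6-joint arm with a two-finger parallel gripper is mounted at the origin on the work surface. World frame = base frame: x ahead of the robot, y to its left, z up, the work surface at z = 0. Lengths are in m, angles in rad, forces in N, time in s.
With the tool pointing down it reaches from about 0.375 to 0.9 m from the base axis. Payload 3.1 kg.
Tool frame: the origin (TCP) lies at the very end of the fingers, on their centre line; the grasp point (between the pads) lies 19 mm behind it; z points along the fingers, y is the direction in which the jaws open and shut (so a half turn about z gives the same grasp; the last joint's range is limited). The gripper opens to 85 mm and grips with 20 to 120 N. Pads are 22 mm wide; open, the fingers measure 114 mm over their backs; the gripper's body (76 mm by 85 mm) begins 54 mm behind the grasp point. The pads swing forward as they close: fully open they stand 13 mm farther back than shut.
Start: joints at [0.936, 0.527, 1.433, -0, 1.181, -0.178], TCP at [0.275, 0.561, 0.231] pointing down, gripper open.
Joint ranges: [-3.08, 3.08], [-0.75, 2.2], [0.22, 2.44], [-1.43, 4.57], [0, 2.65], [-2.85, 2.85]. Speed limits (rad/s): [2.79, 2.79, 3.14, 3.14, 3.14, 3.14].

INTERFACE

Orientations are given as a unit quaternion [x, y, z, w].
In Python, from station import manip gives the robot as it stands. The module is installed in compiled form; this text tells all that it offers.
- The arm moves only by the tool send_rows, never from a script. Its argument "commands" is a list of rows, each an object with "delta_pos": the shift along the world's x, y, z in cm, a list of three; "yaw": the turn about the world's z in rad. A call has 1 to 10 rows; each row shifts and turns the pose as measured when the row begins; what a row does not reach is not made up. A row lasts 1/8 s, in which the tool goes at most 62.5 mm and 10.7 degrees, less where a joint would pass 70% of its speed; a pose out of reach is approached as far as the arm can. A call is refused whole if a number of a shift passes 6.25 or a number of a turn 0.188, either way. A call with a gripper value outside its range is refused whole. "grip" is the closure, from -1 (fully open) to 1 (shut), set as the call begins (left out, the last holds). The fingers move at their own pace and stop on an object; "force" is the grip in N (left out, the last holds). Time passes only in rows, so rows that do not move let the fingers close. It gives the time, the measured TCP pose, the force and the opening at its end, in the units of the state.
- manip.sense(): the state, without advancing time (a new reading comes with each control period).
- manip.snapshot(name): name is "side" or "top"; returns the picture (420x560x3 uint8, blue, green, red); there is no depth.
- manip.get_calibration(name): a dict with "fx", "fy", "cx", "cy" (pixels), "dist_coeffs" ([k1, k2, p1, p2, k3] as OpenCV has them; the pictures are not rectified), "world_to_cam" (4x4, takes a point from world to camera coordinates). Camera axes: x right, y down, z forward; pixel columns grow to the right and rows downward; lengths in m; the calibration is good to about 2 mm. A picture is of the moment at which its call begins. get_calibration takes no time and is no camera call.
- manip.sign_off(): hands the job in, once; it reports no verdict.
The state is a dict: "t": time; "q": joint angles; "qd": joint speeds; "tau": joint torques, N m; "tcp_pos": TCP position; "tool_rot": TCP orientation; "force": force on the tool from outside, world axes, zero at the start; "ft_torque": the same for the moment, N m; "finger_gap": opening from 0.0 (shut) to 1.0 (fully open).
Only numpy, scipy, OpenCV 4.12 (cv2) and the standard library are available. Lean on these libraries where they do the work, as an engineer would, in place of code of your own. Each camera call takes 0.05 s, during which the arm holds its last target. There are 200 camera calls.

## Working session

There is one attempt and no reset: what is moved stays moved. The work goes in short steps, Python scripts to look and compute and a tool call to move; the robot and the scene stay as the last step left them, time stands still between calls to the robot, and variables do not carry over. Pictures are saved under pics/ and viewed, about 12 in all and at most 16, crops included, and the job is handed in when it is done.

Besides the shell and the picture viewer there is one more tool, called by a JSON object that holds its "name" and its "arguments". send_rows: Moves the arm, as the interface text tells. Its arguments: {"type":"object","properties":{"commands":{"type":"array","items":{"type":"object","properties":{"delta_pos":{"type":"array","items":{"type":"number"}},"yaw":{"type":"number"}}}},"grip":{"type":"number"},"force":{"type":"number"}},"required":["commands"]}

```bash
mkdir -p pics; ls
cat > h.py <<'E'
import numpy as np, cv2
from station import manip
def ray(name,uv):
    c=manip.get_calibration(name); K=np.array([[c['fx'],0,c['cx']],[0,c['fy'],c['cy']],[0,0,1]])
    p=cv2.undistortPoints(np.array(uv,float).reshape(-1,1,2),K,np.array(c['dist_coeffs'],float)).reshape(-1,2)
    T=np.array(c['world_to_cam']);R=T[:3,:3];o=-R.T@T[:3,3]
    return o,np.c_[p,np.ones(len(p))]@R
def onz(name,uv,z):
    o,d=ray(name,uv); return o+d*((z-o[2])/d[:,2])[:,None]
def proj(name,P):
    c=manip.get_calibration(name); K=np.array([[c['fx'],0,c['cx']],[0,c['fy'],c['cy']],[0,0,1]])
    T=np.array(c['world_to_cam'])
    return cv2.projectPoints(np.array(P,float).reshape(-1,3),cv2.Rodrigues(T[:3,:3])[0],T[:3,3],K,np.array(c['dist_coeffs'],float))[0].reshape(-1,2)
E
python3 - <<'E'
from h import *
for n in('top','side'):
    cv2.imwrite(f'pics/{n}0.png',manip.snapshot(n)); print(n,ray(n,[[280,210]]))
    print(np.round(onz(n,[[0,0],[559,0],[559,419],[0,419]],0),3))
print(manip.sense())
E
```

```text
pics
top (array([0.36348467, 0.01385812, 0.9269025 ]), array([[ 0.2136589 , -0.02120189, -0.97686657]]))
[[ 1.232  0.789  0.   ]
 [ 1.168 -0.86   0.   ]
 [ 0.056 -0.617  0.   ]
 [ 0.11   0.646  0.   ]]
side (array([0.51509392, 0.50777192, 0.60044247]), array([[ 0.05173672, -0.67439739, -0.73677055]]))
[[ 1.732 -0.985  0.   ]
 [-0.433 -1.324  0.   ]
 [ 0.133  0.298  0.   ]
 [ 0.894  0.391  0.   ]]
{'t': 0.1, 'q': array([ 9.36536462e-01,  5.28364101e-01,  1.43380190e+00,  3.20430449e-05,
        1.18139886e+00, -1.78507058e-01]), 'qd': array([ 0.00044138, -0.00068064, -0.00412581,  0.00085447, -0.0006555 ,
        0.00054359]), 'tau': array([ 6.51188966e-04, -4.43302059e+01, -1.78587502e+01, -2.09018062e-04,
        3.85218475e-03,  9.72538658e-06]), 'tcp_pos': array([0.27466135, 0.56068474, 0.23042825]), 'tool_rot': array([ 2.25915166e-01,  9.74146480e-01, -8.99935778e-04, -4.03406538e-04]), 'force': array([0.04322225, 0.10556251, 0.13099462]), 'ft_torque': array([-0.06631079, -0.00300713, -0.01289693]), 'finger_gap': 0.9973748036100349}
```

View pics/top0.png

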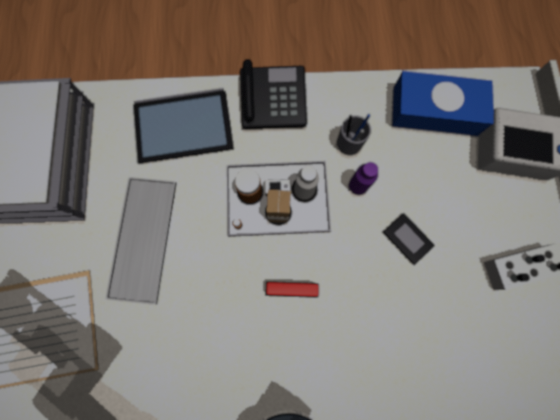

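View pics/side0.png

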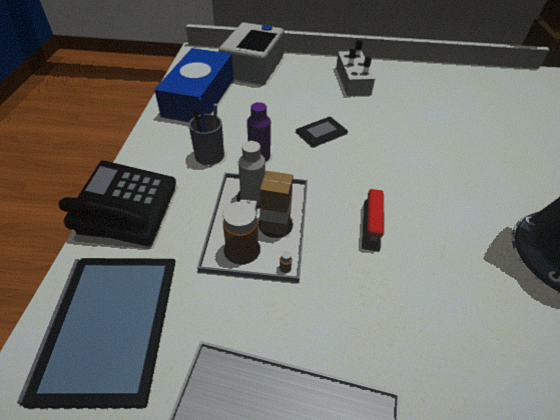

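Top view: the supply tray has corners at about (226,164), (327,162), (330,234) and (228,236). Jar is at (248,183), white bottle at (307,180), carton at (279,200) in front, oximeter at (278,186) behind it. The side tray (143,240) is on the left and the pad (409,238) on the right. Bottle candidates: white (307,180) on a disc, and purple (365,177) outside the tray. The white one fits the description. The tablet (183,125) is not the pad. Next I'll take an enlarged crop and measurements.

Run:
```python
from h import *
im=cv2.imread('pics/top0.png')
cv2.imwrite('pics/crop0.png',cv2.resize(im[150:250,210:340],None,fx=6,fy=6,interpolation=cv2.INTER_CUBIC))
hsv=cv2.cvtColor(im,cv2.COLOR_BGR2HSV)
def rect(mask,z,n,roi):
    x0,y0,x1,y1=roi; m=np.zeros_like(mask); m[y0:y1,x0:x1]=mask[y0:y1,x0:x1]
    cs=cv2.findContours(m,cv2.RETR_EXTERNAL,cv2.CHAIN_APPROX_NONE)[0]; c=max(cs,key=cv2.contourArea)
    P=onz('top',c.reshape(-1,2),z)[:,:2]
    r=cv2.minAreaRect((P*1000).astype(np.float32)); print(n,np.round(r[0],1),np.round(r[1],1),round(r[2],1))
    print('  corners',np.round(cv2.boxPoints(r)).tolist())
v=hsv[...,2]
bg=np.median(im[250:270,200:240].reshape(-1,3),0); print(bg)
rect((v<80).astype(np.uint8),.010,'pad',(375,205,445,270))
d=(np.abs(im.astype(int)-bg).sum(2)>90).astype(np.uint8)
rect(d,.012,'side',(100,172,185,310))
rect(d,.014,'supply',(215,155,338,243))
rect(((hsv[...,1]>150)&((hsv[...,0]<8)|(hsv[...,0]>172))).astype(np.uint8),.055,'stapler',(250,270,335,310))
```

```text
[162. 166. 165.]
pad [ 481.6 -313.1] [106.7  73.5] 39.8
  corners [[417.0, -319.0], [464.0, -375.0], [546.0, -307.0], [499.0, -251.0]]
side [507.7 330.5] [124.1 298.5] 82.2
  corners [[351.0, 289.0], [647.0, 249.0], [664.0, 372.0], [368.0, 412.0]]
supply [ 5.947e+02 -4.000e-01] [182.8 250.4] 0.2
  corners [[503.0, 124.0], [504.0, -126.0], [687.0, -125.0], [686.0, 125.0]]
stapler [373.2 -22.9] [113.9  27.5] 85.7
  corners [[355.0, -79.0], [383.0, -81.0], [391.0, 33.0], [364.0, 35.0]]
```

View pics/crop0.png

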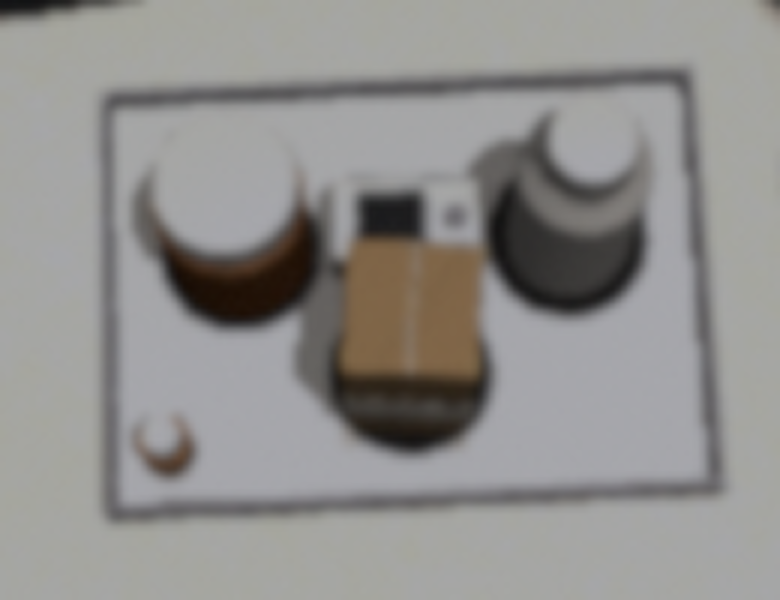

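Run:
```python
from h import *
f=lambda L:[((x+.5)/6-.5+210,(y+.5)/6-.5+150) for x,y in L]
r=lambda n,L,z:print(n,np.round(onz('top',f(L),z)[:,:2]*1000,1).tolist())
r('jar lid c',[(227,187)],.104); r('bottle cap c',[(596,147)],.138)
r('carton top',[(352,240),(483,247),(474,377),(340,374)],.119)
r('oxi top back L,R corners',[(332,182),(488,180)],.034); r('oxi screen L,R',[(361,193),(422,193)],.034)
r('vial',[(158,438)],.044)
r('tray corners',[(108,95),(690,73),(720,490),(110,516)],.018)
```

```text
jar lid c [[613.7, 66.2]]
bottle cap c [[613.0, -69.3]]
carton top [[587.1, 20.1], [582.5, -27.7], [534.1, -22.0], [537.2, 26.2]]
oxi top back L,R corners [[635.4, 28.0], [633.6, -35.5]]
oxi screen L,R [[630.2, 16.4], [629.2, -8.4]]
vial [[530.6, 99.5]]
tray corners [[682.0, 120.5], [681.8, -123.4], [505.0, -122.9], [504.6, 121.8]]
```

{"name": "send_rows", "arguments": {"commands": [{"delta_pos":[5,-6,0],"yaw":0.1},{"delta_pos":[5,-6,0],"yaw":0.1},{"delta_pos":[5,-6,0],"yaw":0.1},{"delta_pos":[5,-6,0],"yaw":0.1},{"delta_pos":[4,-6,0],"yaw":0.05},{"delta_pos":[2,-6,0]},{"delta_pos":[2,-6,0]},{"delta_pos":[0,-6,0]},{"delta_pos":[0,-4,0]},{"delta_pos":[0,0,0]}], "grip": -1, "force": 40}}

```text
validation failed for argument at $.co...
```

{"name": "send_rows", "arguments": {"commands": [{"delta_pos":[5,-6,0],"yaw":0.1},{"delta_pos":[5,-6,0],"yaw":0.1},{"delta_pos":[5,-6,0],"yaw":0.1},{"delta_pos":[5,-6,0],"yaw":0.05},{"delta_pos":[4,-6,0],"yaw":0.0},{"delta_pos":[2,-6,0],"yaw":0},{"delta_pos":[2,-6,0],"yaw":0},{"delta_pos":[0,-6,0],"yaw":0},{"delta_pos":[0,-4,0],"yaw":0},{"delta_pos":[0,0,0],"yaw":0}], "grip": -1, "force": 40}}

```text
t: 1.35
tcp_pos: [0.5115, 0.0888, 0.2272]
tool_rot: [0.045, 0.999, -0.001, -0.001]
force: [-0.8, -0.7, 0.3]
finger_gap: 0.997
```

{"name": "send_rows", "arguments": {"commands": [{"delta_pos":[3,-5,0],"yaw":0},{"delta_pos":[1.5,-3,0],"yaw":0},{"delta_pos":[0.5,-1,0],"yaw":0},{"delta_pos":[0,0,0],"yaw":0}]}}

```text
t: 1.85
tcp_pos: [0.5613, 0.0009, 0.2261]
tool_rot: [0.044, 0.999, 0.0, -0.002]
force: [-0.8, 0.5, 0.7]
finger_gap: 1.001
```

{"name": "send_rows", "arguments": {"commands": [{"delta_pos":[-0.1,-0.2,-5],"yaw":0},{"delta_pos":[0,0,-5],"yaw":0},{"delta_pos":[0,0,-4],"yaw":0},{"delta_pos":[0,0,-2],"yaw":0},{"delta_pos":[0,0,0],"yaw":0}]}}

```text
t: 2.48
tcp_pos: [0.5572, 0.0084, 0.0635]
tool_rot: [0.04, 0.999, 0.002, -0.002]
force: [0.3, -0.0, 0.7]
finger_gap: 0.999
```

Run:
```python
from h import *
s=manip.sense();print(s['tcp_pos'],s['q'].round(2))
im=manip.snapshot('side');cv2.imwrite('pics/s1.png',cv2.resize(im[110:300,160:340],None,fx=3,fy=3))
```

```text
[0.55719095 0.00844007 0.0635432 ] [-0.19  0.69  1.73  0.    0.73 -1.68]
```

View pics/s1.png

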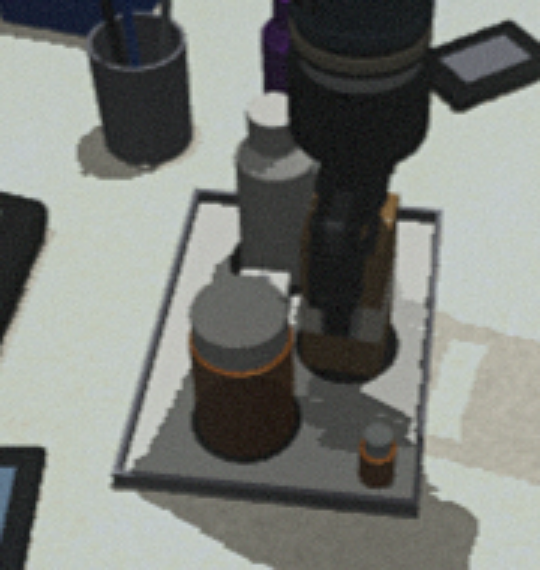

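The picture shows the fingers straddling the carton in side view, with the jar, bottle and vial untouched. I'll centre and then grip.

{"name": "send_rows", "arguments": {"commands": [{"delta_pos":[0.3,-0.9,0.4],"yaw":0},{"delta_pos":[0,0,0],"yaw":0}]}}

```text
t: 2.78
tcp_pos: [0.5625, -0.0004, 0.0711]
tool_rot: [0.039, 0.999, 0.001, 0.001]
force: [0.3, -0.6, 0.4]
finger_gap: 0.998
```

{"name": "send_rows", "arguments": {"commands": [{"delta_pos":[0,0,0],"yaw":0},{"delta_pos":[0,0,0],"yaw":0},{"delta_pos":[0,0,0],"yaw":0},{"delta_pos":[0,0,0],"yaw":0},{"delta_pos":[0,0,0],"yaw":0}], "grip": 1, "force": 30}}

```text
t: 3.4
tcp_pos: [0.5635, -0.0009, 0.0729]
tool_rot: [0.039, 0.999, 0.001, 0.003]
force: [-0.0, 0.6, 1.2]
finger_gap: 0.583
```

{"name": "send_rows", "arguments": {"commands": [{"delta_pos":[0,0,3],"yaw":0},{"delta_pos":[0,0,5],"yaw":0},{"delta_pos":[-1,2,2],"yaw":0},{"delta_pos":[-2,5,0],"yaw":0},{"delta_pos":[-2,5,0],"yaw":0},{"delta_pos":[-2,5,0],"yaw":0},{"delta_pos":[-2,5,0],"yaw":-0.03},{"delta_pos":[-2,5,0],"yaw":-0.03},{"delta_pos":[-2,5,0],"yaw":0},{"delta_pos":[0,0,0],"yaw":0}]}}

```text
t: 4.65
tcp_pos: [0.4264, 0.3266, 0.1725]
tool_rot: [0.072, 0.997, 0.001, 0.0]
force: [0.2, -0.0, -2.2]
finger_gap: 0.584
```

{"name": "send_rows", "arguments": {"commands": [{"delta_pos":[-0.1,1.2,-2],"yaw":0},{"delta_pos":[0,0,-3],"yaw":0},{"delta_pos":[0,0,-2],"yaw":0},{"delta_pos":[0,0,0],"yaw":0}]}}

```text
t: 5.15
tcp_pos: [0.4257, 0.3366, 0.1001]
tool_rot: [0.072, 0.997, -0.0, -0.0]
force: [-1.2, -0.5, -1.8]
finger_gap: 0.582
```

{"name": "send_rows", "arguments": {"commands": [{"delta_pos":[-0.2,0.5,-1.4],"yaw":0},{"delta_pos":[0,0,-0.5],"yaw":0},{"delta_pos":[0,0,0],"yaw":0}]}}

```text
t: 5.52
tcp_pos: [0.4251, 0.3414, 0.0812]
tool_rot: [0.072, 0.997, 0.0, 0.001]
force: [0.2, -0.4, -1.2]
finger_gap: 0.583
```

{"name": "send_rows", "arguments": {"commands": [{"delta_pos":[0,0,-0.5],"yaw":0},{"delta_pos":[0,0,-0.2],"yaw":0},{"delta_pos":[0,0,0],"yaw":0}]}}

```text
t: 5.9
tcp_pos: [0.4257, 0.3417, 0.0746]
tool_rot: [0.072, 0.997, 0.001, 0.002]
force: [0.5, 0.5, -2.3]
finger_gap: 0.581
```

{"name": "send_rows", "arguments": {"commands": [{"delta_pos":[0,0,-0.2],"yaw":0},{"delta_pos":[0,0,-0.1],"yaw":0}]}}

```text
t: 6.15
tcp_pos: [0.426, 0.3419, 0.0729]
tool_rot: [0.072, 0.997, 0.001, 0.002]
force: [-1.1, -1.4, 11.3]
finger_gap: 0.58
```

{"name": "send_rows", "arguments": {"commands": [{"delta_pos":[0,0,0],"yaw":0},{"delta_pos":[0,0,0],"yaw":0},{"delta_pos":[0,0,0],"yaw":0}], "grip": -1}}

```text
t: 6.52
tcp_pos: [0.4266, 0.3423, 0.0735]
tool_rot: [0.072, 0.997, 0.002, 0.003]
force: [-0.8, 0.4, -0.3]
finger_gap: 0.999
```

{"name": "send_rows", "arguments": {"commands": [{"delta_pos":[0,0,4],"yaw":0},{"delta_pos":[0,0,6],"yaw":0},{"delta_pos":[0,0,2],"yaw":0},{"delta_pos":[0,0,0],"yaw":0}]}}

```text
t: 7.02
tcp_pos: [0.426, 0.3418, 0.1955]
tool_rot: [0.072, 0.997, 0.001, 0.002]
force: [-0.7, -0.4, -0.4]
finger_gap: 1.004
```

{"name": "send_rows", "arguments": {"commands": [{"delta_pos":[4,-6,0],"yaw":0},{"delta_pos":[4,-6,0],"yaw":0},{"delta_pos":[4,-6,0],"yaw":0},{"delta_pos":[4,-6,0],"yaw":0},{"delta_pos":[3,-4,0],"yaw":0},{"delta_pos":[1,-1,0],"yaw":0},{"delta_pos":[0,0,0],"yaw":0}]}}

```text
t: 7.9
tcp_pos: [0.6044, 0.0755, 0.1851]
tool_rot: [0.07, 0.997, 0.001, -0.005]
force: [0.5, 0.4, 0.0]
finger_gap: 0.996
```

{"name": "send_rows", "arguments": {"commands": [{"delta_pos":[1,-0.9,-2],"yaw":0},{"delta_pos":[0,0,-4],"yaw":0},{"delta_pos":[0,0,-3],"yaw":0},{"delta_pos":[0,0,-1],"yaw":0},{"delta_pos":[0,0,0],"yaw":0}]}}

```text
t: 8.52
tcp_pos: [0.6079, 0.0747, 0.0811]
tool_rot: [0.066, 0.998, 0.002, -0.009]
force: [-0.6, -0.4, 0.5]
finger_gap: 1.0
```

{"name": "send_rows", "arguments": {"commands": [{"delta_pos":[0.6,-0.8,-1.5],"yaw":0},{"delta_pos":[0,0,-1],"yaw":0},{"delta_pos":[0,0,-0.3],"yaw":0},{"delta_pos":[0,0,0],"yaw":0}]}}

```text
t: 9.02
tcp_pos: [0.6161, 0.0666, 0.0539]
tool_rot: [0.066, 0.998, 0.002, -0.006]
force: [-0.3, -0.6, -0.5]
finger_gap: 0.997
```

{"name": "send_rows", "arguments": {"commands": [{"delta_pos":[-0.1,0,-0.8],"yaw":0},{"delta_pos":[0,0,0],"yaw":0}]}}

```text
t: 9.28
tcp_pos: [0.6152, 0.0665, 0.0458]
tool_rot: [0.066, 0.998, 0.002, -0.006]
force: [0.9, -0.4, -0.5]
finger_gap: 1.005
```

{"name": "send_rows", "arguments": {"commands": [{"delta_pos":[0,0,0],"yaw":0},{"delta_pos":[0,0,0],"yaw":0},{"delta_pos":[0,0,0],"yaw":0},{"delta_pos":[0,0,0],"yaw":0}], "grip": 1, "force": 40}}

```text
t: 9.78
tcp_pos: [0.6156, 0.0667, 0.0464]
tool_rot: [0.066, 0.998, 0.002, -0.005]
force: [1.0, -0.0, -0.0]
finger_gap: 0.69
```

{"name": "send_rows", "arguments": {"commands": [{"delta_pos":[0,0,3],"yaw":0},{"delta_pos":[0,0,4],"yaw":0},{"delta_pos":[0,5,0],"yaw":0},{"delta_pos":[-0.5,6,0],"yaw":0},{"delta_pos":[-0.5,6,0],"yaw":0},{"delta_pos":[-0.5,5,0],"yaw":0},{"delta_pos":[0,2,0],"yaw":0},{"delta_pos":[0,0,0],"yaw":0}]}}

```text
t: 10.78
tcp_pos: [0.5973, 0.3111, 0.1148]
tool_rot: [0.068, 0.998, 0.001, -0.008]
force: [-1.3, 0.1, -1.8]
finger_gap: 0.689
```

{"name": "send_rows", "arguments": {"commands": [{"delta_pos":[0,0.8,-2],"yaw":0},{"delta_pos":[0,0,-2],"yaw":0},{"delta_pos":[0,0,-1],"yaw":0},{"delta_pos":[0,0,0],"yaw":0}]}}

```text
t: 11.28
tcp_pos: [0.5968, 0.3137, 0.0589]
tool_rot: [0.071, 0.997, -0.001, -0.011]
force: [-0.9, 0.1, -2.2]
finger_gap: 0.687
```

{"name": "send_rows", "arguments": {"commands": [{"delta_pos":[0,0.4,-0.7],"yaw":0},{"delta_pos":[0,0,-0.3],"yaw":0},{"delta_pos":[0,0,0],"yaw":0}]}}

```text
t: 11.65
tcp_pos: [0.5979, 0.3174, 0.0489]
tool_rot: [0.071, 0.997, -0.0, -0.01]
force: [0.1, -0.1, -3.2]
finger_gap: 0.687
```

{"name": "send_rows", "arguments": {"commands": [{"delta_pos":[0,0,-0.2],"yaw":0},{"delta_pos":[0,0,-0.1],"yaw":0}]}}

```text
t: 11.9
tcp_pos: [0.5984, 0.3178, 0.0466]
tool_rot: [0.071, 0.997, -0.0, -0.009]
force: [-1.0, -0.1, -2.1]
finger_gap: 0.689
```

{"name": "send_rows", "arguments": {"commands": [{"delta_pos":[0,0,0],"yaw":0},{"delta_pos":[0,0,0],"yaw":0},{"delta_pos":[0,0,0],"yaw":0}], "grip": -1}}

```text
t: 12.28
tcp_pos: [0.5996, 0.3183, 0.0482]
tool_rot: [0.071, 0.997, 0.001, -0.008]
force: [0.5, -0.5, 0.3]
finger_gap: 1.0
```

{"name": "send_rows", "arguments": {"commands": [{"delta_pos":[0,0,5],"yaw":0},{"delta_pos":[0,-1,6],"yaw":0},{"delta_pos":[0,-2,3],"yaw":0},{"delta_pos":[0,-6,0],"yaw":0},{"delta_pos":[0,-6,0],"yaw":0},{"delta_pos":[0,-6,0],"yaw":0},{"delta_pos":[0.5,-6,0],"yaw":0},{"delta_pos":[0.5,-6,0],"yaw":0},{"delta_pos":[0,-4,0],"yaw":0},{"delta_pos":[0,0,0],"yaw":0}]}}

```text
t: 13.52
tcp_pos: [0.6107, -0.0625, 0.1964]
tool_rot: [0.069, 0.998, 0.0, -0.001]
force: [-0.5, 1.1, 0.5]
finger_gap: 1.001
```

{"name": "send_rows", "arguments": {"commands": [{"delta_pos":[0.3,-0.7,-2],"yaw":0},{"delta_pos":[0,0,-3],"yaw":0},{"delta_pos":[0,0,-3],"yaw":0},{"delta_pos":[0,0,-1],"yaw":0},{"delta_pos":[0,0,0],"yaw":0}]}}

```text
t: 14.15
tcp_pos: [0.613, -0.0647, 0.1008]
tool_rot: [0.067, 0.998, 0.001, -0.002]
force: [-0.1, -0.6, -0.5]
finger_gap: 0.998
```

{"name": "send_rows", "arguments": {"commands": [{"delta_pos":[0.1,-0.4,-1.5],"yaw":0},{"delta_pos":[0,0,-1.2],"yaw":0},{"delta_pos":[0,0,-0.2],"yaw":0},{"delta_pos":[0,0,0],"yaw":0}]}}

```text
t: 14.65
tcp_pos: [0.6157, -0.0688, 0.0717]
tool_rot: [0.066, 0.998, 0.001, -0.0]
force: [-0.3, 1.2, -0.6]
finger_gap: 1.002
```

{"name": "send_rows", "arguments": {"commands": [{"delta_pos":[0,0,0],"yaw":0},{"delta_pos":[0,0,0],"yaw":0},{"delta_pos":[0,0,0],"yaw":0},{"delta_pos":[0,0,0],"yaw":0},{"delta_pos":[0,0,0],"yaw":0}], "grip": 1, "force": 40}}

```text
t: 15.28
tcp_pos: [0.6164, -0.069, 0.0727]
tool_rot: [0.066, 0.998, 0.0, 0.001]
force: [0.7, -0.4, -0.0]
finger_gap: 0.586
```

{"name": "send_rows", "arguments": {"commands": [{"delta_pos":[0,0,0],"yaw":0},{"delta_pos":[0,0,0],"yaw":0},{"delta_pos":[0,0,-0.5],"yaw":0},{"delta_pos":[0,0,0],"yaw":0}], "grip": -0.6}}

```text
t: 15.78
tcp_pos: [0.6163, -0.0691, 0.0675]
tool_rot: [0.066, 0.998, 0.0, 0.001]
force: [-0.3, 0.4, -0.9]
finger_gap: 0.801
```

{"name": "send_rows", "arguments": {"commands": [{"delta_pos":[-0.1,0,0],"yaw":0},{"delta_pos":[0,0,0],"yaw":0},{"delta_pos":[0,0,0],"yaw":0},{"delta_pos":[0,0,0],"yaw":0}], "grip": 1, "force": 40}}

```text
t: 16.27
tcp_pos: [0.6153, -0.0689, 0.0676]
tool_rot: [0.066, 0.998, 0.0, 0.001]
force: [1.1, -0.2, 0.0]
finger_gap: 0.592
```

Run:
```python
from h import *
s=manip.sense();print(s['tcp_pos'],s['finger_gap'],s['force'])
im=manip.snapshot('side');cv2.imwrite('pics/s2.png',cv2.resize(im[80:420,130:420],None,fx=2,fy=1.75))
```

```text
[ 0.61534291 -0.06889764  0.06759055] 0.592067131551624 [ 1.09004467 -0.20585629  0.03159166]
```

View pics/s2.png

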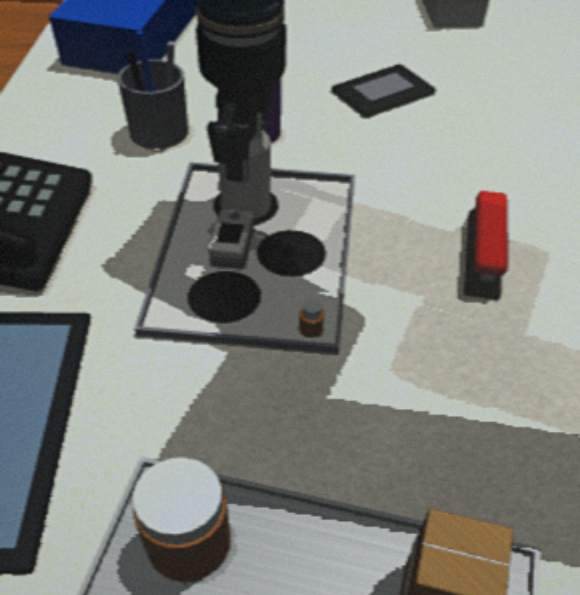

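The bottle is held upright. The jar (crop 180,520) and carton (465,570) stand in the side tray, and the oximeter (230,238) is undisturbed.

{"name": "send_rows", "arguments": {"commands": [{"delta_pos":[0,0,3],"yaw":0},{"delta_pos":[0,0,4],"yaw":0},{"delta_pos":[-1,4,0],"yaw":0},{"delta_pos":[-2.2,6,0],"yaw":0},{"delta_pos":[-2.2,6,0],"yaw":0},{"delta_pos":[-2.2,6,0],"yaw":0},{"delta_pos":[-2.2,6,0],"yaw":0},{"delta_pos":[-1,4,0],"yaw":0},{"delta_pos":[0,2,0],"yaw":0},{"delta_pos":[0,0,0],"yaw":0}]}}

```text
t: 17.58
tcp_pos: [0.503, 0.2722, 0.1361]
tool_rot: [0.067, 0.998, -0.001, -0.001]
force: [-0.3, -0.2, -1.3]
finger_gap: 0.595
```

{"name": "send_rows", "arguments": {"commands": [{"delta_pos":[0.3,3,0],"yaw":0},{"delta_pos":[0.2,2.5,-1],"yaw":0},{"delta_pos":[0,0.3,-2],"yaw":0},{"delta_pos":[0,0,-1],"yaw":0},{"delta_pos":[0,0,0],"yaw":0}]}}

```text
t: 18.2
tcp_pos: [0.5087, 0.326, 0.0939]
tool_rot: [0.069, 0.998, -0.003, -0.002]
force: [-0.1, -0.2, -1.4]
finger_gap: 0.59
```

{"name": "send_rows", "arguments": {"commands": [{"delta_pos":[0,0.4,-1.5],"yaw":0},{"delta_pos":[0,0,-0.7],"yaw":0},{"delta_pos":[0,0,0],"yaw":0}]}}

```text
t: 18.58
tcp_pos: [0.5096, 0.329, 0.0712]
tool_rot: [0.07, 0.998, -0.003, -0.002]
force: [-0.4, 0.1, -2.1]
finger_gap: 0.597
```

Next come the final lowering, release, rise, and the move to above the oximeter, with the jaws turning to world x (−1.43 rad).

{"name": "send_rows", "arguments": {"commands": [{"delta_pos":[0,0,-0.3],"yaw":0},{"delta_pos":[0,0,-0.2],"yaw":0}]}}

```text
t: 18.82
tcp_pos: [0.51, 0.3292, 0.0674]
tool_rot: [0.07, 0.998, -0.002, -0.001]
force: [-3.6, -1.8, 12.2]
finger_gap: 0.591
```

{"name": "send_rows", "arguments": {"commands": [{"delta_pos":[0,0,0],"yaw":0},{"delta_pos":[0,0,0],"yaw":0},{"delta_pos":[0,0,0],"yaw":0}], "grip": -1}}

```text
t: 19.2
tcp_pos: [0.511, 0.3297, 0.0686]
tool_rot: [0.07, 0.998, -0.002, 0.0]
force: [0.3, 0.6, -0.4]
finger_gap: 0.999
```

{"name": "send_rows", "arguments": {"commands": [{"delta_pos":[0,0,4],"yaw":0},{"delta_pos":[0,0,6],"yaw":0},{"delta_pos":[0,-1,3],"yaw":0},{"delta_pos":[2,-5,0],"yaw":-0.18},{"delta_pos":[2,-6,0],"yaw":-0.18},{"delta_pos":[2,-6,0],"yaw":-0.18},{"delta_pos":[2,-6,0],"yaw":-0.18},{"delta_pos":[2,-6,0],"yaw":-0.18},{"delta_pos":[1,-2,0],"yaw":-0.18},{"delta_pos":[0,0,0],"yaw":-0.18}]}}

```text
t: 20.45
tcp_pos: [0.6223, 0.0051, 0.2039]
tool_rot: [0.658, 0.753, -0.0, 0.003]
force: [-0.7, -0.4, 0.4]
finger_gap: 0.997
```

Run:
```python
from h import *
im=manip.snapshot('side');c=im[160:240,210:310]
cv2.imwrite('pics/s3.png',cv2.resize(c,None,fx=7,fy=7,interpolation=cv2.INTER_CUBIC))
print(onz('side',[[247,200]],.034), proj('side',[[.62,0,.034]]))
```

```text
[[ 0.62193403 -0.02879908  0.034     ]] [[245.57592512 210.8395108 ]]
```

View pics/s3.png

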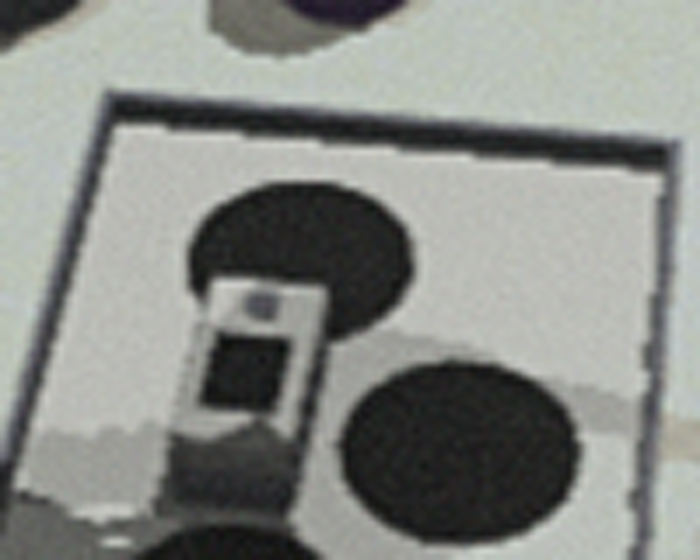

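Run:
```python
from h import *
f=lambda L:[((x+.5)/7-.5+210,(y+.5)/7-.5+160) for x,y in L]
r=lambda n,L,z:print(n,np.round(onz('side',f(L),z)[:,:2]*1000,1).tolist())
r('top',[(210,277),(328,290),(300,448),(172,432)],.034)
r('screen',[(208,333),(290,340),(275,412),(198,408)],.034)
r('far end dot',[(262,304)],.034)
r('near bottom',[(158,505),(290,520)],.004)
r('discs',[(302,258),(460,452)],.004)
```

```text
top [[636.8, -29.2], [603.2, -28.5], [602.1, 30.0], [636.8, 28.8]]
screen [[633.6, -8.0], [610.8, -8.3], [610.7, 18.3], [631.5, 19.5]]
far end dot [[620.6, -20.8]]
near bottom [[642.3, 30.1], [605.5, 30.7]]
discs [[617.5, -69.0], [562.2, 0.4]]
```

{"name": "send_rows", "arguments": {"commands": [{"delta_pos":[-0.3,-0.6,-4],"yaw":-0.07},{"delta_pos":[0,0,-4],"yaw":-0.06},{"delta_pos":[0,0,-4],"yaw":0},{"delta_pos":[0,0,-1],"yaw":0},{"delta_pos":[0,0,0],"yaw":0}], "grip": -0.5}}

```text
t: 21.12
tcp_pos: [0.6203, 0.0002, 0.0729]
tool_rot: [0.704, 0.71, 0.001, 0.005]
force: [0.8, 0.1, 0.2]
finger_gap: 0.75
```

{"name": "send_rows", "arguments": {"commands": [{"delta_pos":[-0.1,-0.1,-3],"yaw":0},{"delta_pos":[0,0,-2],"yaw":0},{"delta_pos":[0,0,-0.8],"yaw":0},{"delta_pos":[0,0,0],"yaw":0}]}}

```text
t: 21.62
tcp_pos: [0.6243, -0.001, 0.0192]
tool_rot: [0.703, 0.711, 0.004, 0.01]
force: [-0.4, 0.1, 0.4]
finger_gap: 0.752
```

{"name": "send_rows", "arguments": {"commands": [{"delta_pos":[-0.5,0,-0.6],"yaw":0},{"delta_pos":[0,0,-0.3],"yaw":0},{"delta_pos":[0,0,0],"yaw":0}]}}

```text
t: 22.0
tcp_pos: [0.6202, -0.0011, 0.0116]
tool_rot: [0.703, 0.711, 0.005, 0.012]
force: [0.8, -0.2, 0.1]
finger_gap: 0.745
```

{"name": "send_rows", "arguments": {"commands": [{"delta_pos":[0,0,0],"yaw":0},{"delta_pos":[0,0,0],"yaw":0},{"delta_pos":[0,0,0],"yaw":0},{"delta_pos":[0,0,0],"yaw":0},{"delta_pos":[0,0,0],"yaw":0}], "grip": 1, "force": 25}}

```text
t: 22.62
tcp_pos: [0.6207, -0.0012, 0.0121]
tool_rot: [0.703, 0.711, 0.005, 0.012]
force: [0.2, 1.0, -0.3]
finger_gap: 0.398
```

{"name": "send_rows", "arguments": {"commands": [{"delta_pos":[0,0,3],"yaw":0},{"delta_pos":[0,0,5],"yaw":0},{"delta_pos":[-3,-2,3],"yaw":0},{"delta_pos":[-4,-5,0],"yaw":-0.17},{"delta_pos":[-3,-5,0],"yaw":-0.17},{"delta_pos":[-2,-6,0],"yaw":-0.17},{"delta_pos":[-1,-6,0],"yaw":-0.17},{"delta_pos":[0,-4,0],"yaw":-0.17},{"delta_pos":[0,-1,0],"yaw":0},{"delta_pos":[0,0,0],"yaw":0}]}}

```text
t: 23.88
tcp_pos: [0.4862, -0.2963, 0.1248]
tool_rot: [0.938, 0.347, 0.0, 0.014]
force: [-0.1, -0.2, -1.1]
finger_gap: 0.394
```

{"name": "send_rows", "arguments": {"commands": [{"delta_pos":[-0.3,-1.5,-3],"yaw":0},{"delta_pos":[0,-0.2,-3],"yaw":0},{"delta_pos":[0,0,-1],"yaw":0},{"delta_pos":[0,0,0],"yaw":0}]}}

```text
t: 24.38
tcp_pos: [0.4838, -0.3065, 0.0539]
tool_rot: [0.936, 0.353, 0.0, 0.013]
force: [0.2, 0.3, -1.1]
finger_gap: 0.395
```

Run:
```python
from h import *
v=cv2.imread('pics/side0.png').max(2); m=np.zeros_like(v); m[108:150,290:355]=v[108:150,290:355]<80
c=max(cv2.findContours(m,cv2.RETR_EXTERNAL,cv2.CHAIN_APPROX_NONE)[0],key=cv2.contourArea)
print(cv2.minAreaRect((onz('side',c.reshape(-1,2),.01)[:,:2]*1000).astype(np.float32)))
```

```text
((484.1327209472656, -307.644775390625), (113.17733001708984, 79.62173461914062), 39.39739990234375)
```

{"name": "send_rows", "arguments": {"commands": [{"delta_pos":[-0.1,-0.5,-2],"yaw":-0.03},{"delta_pos":[0,0,-0.8],"yaw":0},{"delta_pos":[0,0,0],"yaw":0}]}}

```text
t: 24.75
tcp_pos: [0.484, -0.3114, 0.0258]
tool_rot: [0.941, 0.339, 0.001, 0.014]
force: [-0.5, -0.8, -1.4]
finger_gap: 0.397
```

{"name": "send_rows", "arguments": {"commands": [{"delta_pos":[-0.1,0,-0.4],"yaw":0},{"delta_pos":[0,0,-0.3],"yaw":0},{"delta_pos":[0,0,0],"yaw":0}]}}

```text
t: 25.12
tcp_pos: [0.4832, -0.3119, 0.019]
tool_rot: [0.941, 0.338, 0.001, 0.014]
force: [-0.1, -0.6, -0.7]
finger_gap: 0.394
```

{"name": "send_rows", "arguments": {"commands": [{"delta_pos":[0,0,-0.1],"yaw":0},{"delta_pos":[0,0,-0.1],"yaw":0}]}}

```text
t: 25.38
tcp_pos: [0.4834, -0.3121, 0.0181]
tool_rot: [0.941, 0.338, 0.001, 0.015]
force: [-2.0, 1.4, 9.7]
finger_gap: 0.394
```

{"name": "send_rows", "arguments": {"commands": [{"delta_pos":[0,0,0],"yaw":0},{"delta_pos":[0,0,0],"yaw":0},{"delta_pos":[0,0,0],"yaw":0},{"delta_pos":[0,0,0],"yaw":0}], "grip": -0.4}}

```text
t: 25.88
tcp_pos: [0.4838, -0.3125, 0.0185]
tool_rot: [0.941, 0.338, 0.002, 0.015]
force: [-0.3, 0.8, -1.0]
finger_gap: 0.698
```

{"name": "send_rows", "arguments": {"commands": [{"delta_pos":[0,0,4],"yaw":0},{"delta_pos":[0,0,6],"yaw":0},{"delta_pos":[0,2,6],"yaw":0},{"delta_pos":[0,6,2],"yaw":0.18},{"delta_pos":[0,6,0],"yaw":0.18},{"delta_pos":[0,6,0],"yaw":0.18},{"delta_pos":[0,6,0],"yaw":0.18},{"delta_pos":[0,6,0],"yaw":0.18},{"delta_pos":[0,2,0],"yaw":0.18},{"delta_pos":[0,0,0],"yaw":0.18}]}}

```text
t: 27.12
tcp_pos: [0.4828, 0.0362, 0.2039]
tool_rot: [0.546, 0.838, 0.014, 0.013]
force: [0.1, -0.4, -0.3]
finger_gap: 0.702
```

Run:
```python
from h import *
im=manip.snapshot('top');cv2.imwrite('pics/t4full.png',im);cv2.imwrite('pics/t4.png',cv2.resize(im[205:270,375:445],None,fx=7,fy=7,interpolation=cv2.INTER_CUBIC))
im=manip.snapshot('side');cv2.imwrite('pics/s4full.png',im)
```

```text
(no output)
```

View pics/t4.png

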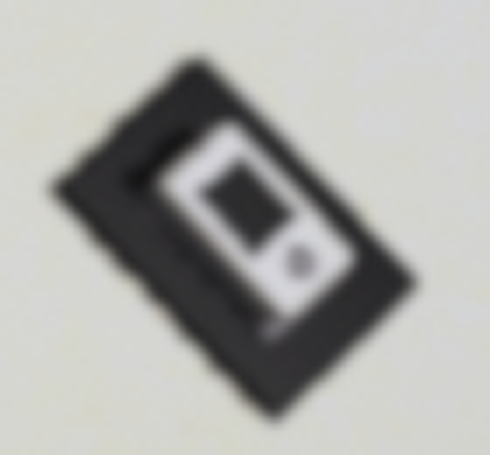

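View pics/s4full.png

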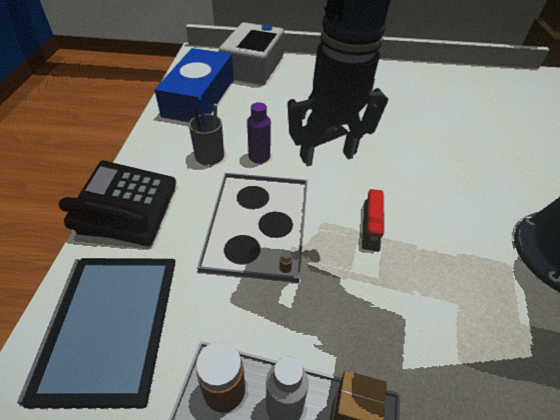

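The oximeter lies screen up along the pad, and all three containers are upright in the side tray. Checking its offset from the pad centre.

Run:
```python
from h import *
f=lambda L:[((x+.5)/7-.5+375,(y+.5)/7-.5+205) for x,y in L]
a=onz('top',f([(230,120),(157,182),(283,322),(358,253)]),.040)[:,:2]; b=onz('top',f([(200,55),(52,188),(275,418),(415,285)]),.010)[:,:2]
for P in(a,b):
    r=cv2.minAreaRect((P*1000).astype(np.float32));print(P.mean(0),r)
```

```text
[ 0.48259145 -0.31140294] ((482.82366943359375, -311.3471984863281), (61.24824523925781, 35.74931716918945), 37.81715774536133)
[ 0.48126545 -0.3141257 ] ((480.7635498046875, -313.67071533203125), (107.15177154541016, 72.90345764160156), 38.07862854003906)
```

{"name": "send_rows", "arguments": {"commands": [{"delta_pos":[0,5,0],"yaw":0.18},{"delta_pos":[0.5,6,0],"yaw":0.18},{"delta_pos":[0.5,6,0],"yaw":0.18},{"delta_pos":[0.5,6,0],"yaw":0.18},{"delta_pos":[0.5,5,0],"yaw":0.18},{"delta_pos":[0,2,0],"yaw":0.15},{"delta_pos":[0,0,0],"yaw":0}], "grip": -1}}

```text
t: 28.1
tcp_pos: [0.5062, 0.3399, 0.2034]
tool_rot: [0.057, 0.998, 0.019, 0.007]
force: [0.3, -0.5, 0.4]
finger_gap: 1.005
```

{"name": "send_rows", "arguments": {"commands": [{"delta_pos":[0.4,-1,-1],"yaw":-0.02},{"delta_pos":[0,0,-4],"yaw":0},{"delta_pos":[0,0,-4],"yaw":0},{"delta_pos":[0,0,-1],"yaw":0},{"delta_pos":[0,0,0],"yaw":0}]}}

```text
t: 28.72
tcp_pos: [0.5121, 0.3203, 0.1005]
tool_rot: [0.08, 0.997, 0.017, 0.007]
force: [0.7, -0.5, 0.4]
finger_gap: 1.0
```

{"name": "send_rows", "arguments": {"commands": [{"delta_pos":[-0.1,0.9,-1.5],"yaw":0},{"delta_pos":[0,0,-1.4],"yaw":0},{"delta_pos":[0,0,-0.2],"yaw":0},{"delta_pos":[0,0,0],"yaw":0}]}}

```text
t: 29.22
tcp_pos: [0.5132, 0.3304, 0.0704]
tool_rot: [0.081, 0.997, 0.019, 0.01]
force: [-0.9, -0.1, 0.3]
finger_gap: 0.997
```

{"name": "send_rows", "arguments": {"commands": [{"delta_pos":[-0.3,0,-0.3],"yaw":0},{"delta_pos":[0,0,0],"yaw":0}]}}

```text
t: 29.48
tcp_pos: [0.5101, 0.3307, 0.0678]
tool_rot: [0.08, 0.997, 0.019, 0.01]
force: [-0.5, 0.2, -1.0]
finger_gap: 0.995
```

{"name": "send_rows", "arguments": {"commands": [{"delta_pos":[0,0,0],"yaw":0},{"delta_pos":[0,0,0],"yaw":0},{"delta_pos":[0,0,0],"yaw":0},{"delta_pos":[0,0,0],"yaw":0}], "grip": 1, "force": 40}}

```text
t: 29.98
tcp_pos: [0.5104, 0.3305, 0.0687]
tool_rot: [0.08, 0.997, 0.019, 0.011]
force: [-0.1, -0.2, -0.5]
finger_gap: 0.594
```

{"name": "send_rows", "arguments": {"commands": [{"delta_pos":[0,0,3],"yaw":0},{"delta_pos":[0,0,4],"yaw":0},{"delta_pos":[0,-4,2],"yaw":0},{"delta_pos":[1,-6,0],"yaw":0},{"delta_pos":[2,-6,0],"yaw":0},{"delta_pos":[2,-6,0],"yaw":0},{"delta_pos":[2,-6,0],"yaw":0},{"delta_pos":[2,-6,0],"yaw":0},{"delta_pos":[1,-3,0],"yaw":0},{"delta_pos":[0,0,0],"yaw":0}]}}

```text
t: 31.22
tcp_pos: [0.6089, -0.0444, 0.157]
tool_rot: [0.08, 0.997, 0.019, 0.011]
force: [-0.5, -1.1, -2.9]
finger_gap: 0.593
```

{"name": "send_rows", "arguments": {"commands": [{"delta_pos":[0.5,-2,0],"yaw":0},{"delta_pos":[0,-0.5,-2],"yaw":0},{"delta_pos":[0,0,-3],"yaw":0},{"delta_pos":[0,0,-1],"yaw":0},{"delta_pos":[0,0,0],"yaw":0}]}}

```text
t: 31.85
tcp_pos: [0.6139, -0.0687, 0.0955]
tool_rot: [0.077, 0.997, 0.019, 0.01]
force: [-0.2, -0.1, -1.0]
finger_gap: 0.594
```

{"name": "send_rows", "arguments": {"commands": [{"delta_pos":[0.1,-0.1,-1.4],"yaw":0},{"delta_pos":[0,0,-0.7],"yaw":0},{"delta_pos":[0,0,0],"yaw":0}]}}

```text
t: 32.22
tcp_pos: [0.6163, -0.0695, 0.075]
tool_rot: [0.077, 0.997, 0.019, 0.012]
force: [0.1, 0.2, -1.8]
finger_gap: 0.597
```

{"name": "send_rows", "arguments": {"commands": [{"delta_pos":[-0.1,0,-0.4],"yaw":0},{"delta_pos":[0,0,-0.2],"yaw":0},{"delta_pos":[0,0,0],"yaw":0}]}}

```text
t: 32.6
tcp_pos: [0.6157, -0.0697, 0.0693]
tool_rot: [0.077, 0.997, 0.019, 0.013]
force: [1.0, -0.1, -1.3]
finger_gap: 0.596
```

Now lower to contact, release, rise, and go toward the jar's release pose (.599, .318).

{"name": "send_rows", "arguments": {"commands": [{"delta_pos":[0,0,-0.2],"yaw":0},{"delta_pos":[0,0,-0.1],"yaw":0}]}}

```text
t: 32.85
tcp_pos: [0.6166, -0.0698, 0.0686]
tool_rot: [0.077, 0.997, 0.019, 0.014]
force: [-2.7, 1.0, 4.3]
finger_gap: 0.596
```

{"name": "send_rows", "arguments": {"commands": [{"delta_pos":[0,0,0],"yaw":0},{"delta_pos":[0,0,0],"yaw":0},{"delta_pos":[0,0,0],"yaw":0},{"delta_pos":[0,0,0],"yaw":0}], "grip": -1}}

```text
t: 33.35
tcp_pos: [0.6176, -0.0701, 0.069]
tool_rot: [0.077, 0.997, 0.018, 0.015]
force: [-0.6, -1.2, -0.6]
finger_gap: 1.001
```

{"name": "send_rows", "arguments": {"commands": [{"delta_pos":[0,0,5],"yaw":0},{"delta_pos":[0,0,6],"yaw":0},{"delta_pos":[0,2,2],"yaw":0},{"delta_pos":[0,6,0],"yaw":0},{"delta_pos":[0,6,0],"yaw":0},{"delta_pos":[0,6,0],"yaw":0},{"delta_pos":[-0.5,6,0],"yaw":0},{"delta_pos":[-0.5,6,0],"yaw":0},{"delta_pos":[-0.3,5,0],"yaw":0},{"delta_pos":[0,0,0],"yaw":0}]}}

```text
t: 34.6
tcp_pos: [0.6036, 0.3098, 0.2023]
tool_rot: [0.079, 0.997, 0.019, 0.017]
force: [-0.9, -0.2, -0.4]
finger_gap: 1.002
```

Run:
```python
from h import *
im=manip.snapshot('top');cv2.imwrite('pics/t5.png',cv2.resize(im[150:330,90:340],None,fx=3,fy=3,interpolation=cv2.INTER_CUBIC))
print(proj('top',[[.6147,-.068,.138],[.614,-.0685,.004]]))
```

```text
[[308.26261863 173.36008857]
 [303.9849586  190.06242429]]
```

View pics/t5.png

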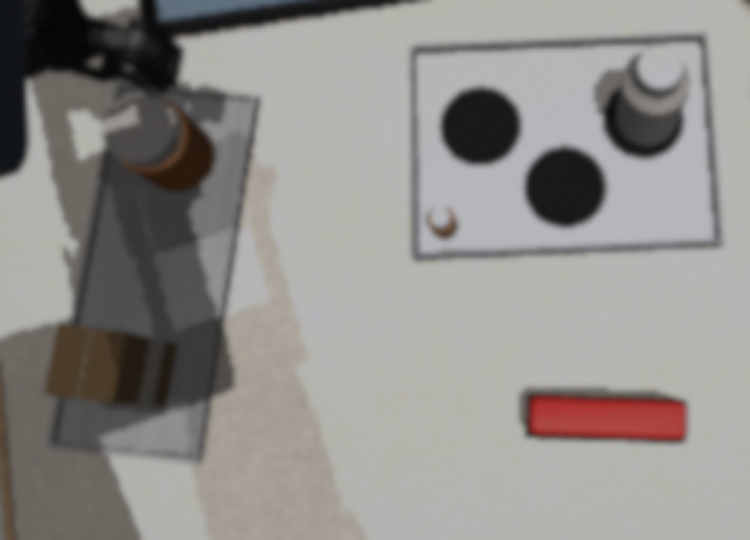

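The bottle is back upright on its disc: cap at (310,174), against (309,174.5) before. Next is the jar.

{"name": "send_rows", "arguments": {"commands": [{"delta_pos":[-0.4,0.8,-2],"yaw":0},{"delta_pos":[0,0,-4],"yaw":0},{"delta_pos":[0,0,-4],"yaw":0},{"delta_pos":[0,0,-1.5],"yaw":0},{"delta_pos":[0,0,0],"yaw":0}]}}

```text
t: 35.28
tcp_pos: [0.6022, 0.3095, 0.0858]
tool_rot: [0.083, 0.996, 0.018, 0.018]
force: [0.7, 0.1, 0.7]
finger_gap: 0.994
```

{"name": "send_rows", "arguments": {"commands": [{"delta_pos":[-0.3,0.9,-1.5],"yaw":0},{"delta_pos":[-0.2,0,-1.5],"yaw":0},{"delta_pos":[0,0,-0.4],"yaw":0},{"delta_pos":[0,0,0],"yaw":0}]}}

```text
t: 35.78
tcp_pos: [0.5993, 0.3195, 0.0531]
tool_rot: [0.083, 0.996, 0.019, 0.021]
force: [-0.5, 0.1, 0.1]
finger_gap: 1.0
```

{"name": "send_rows", "arguments": {"commands": [{"delta_pos":[-0.1,-0.1,-0.5],"yaw":0},{"delta_pos":[0,0,0],"yaw":0}]}}

```text
t: 36.02
tcp_pos: [0.5987, 0.3186, 0.0485]
tool_rot: [0.083, 0.996, 0.019, 0.022]
force: [-1.0, -0.0, 0.1]
finger_gap: 1.002
```

{"name": "send_rows", "arguments": {"commands": [{"delta_pos":[0,0,0],"yaw":0},{"delta_pos":[0,0,0],"yaw":0},{"delta_pos":[0,0,0],"yaw":0},{"delta_pos":[0,0,0],"yaw":0}], "grip": 1, "force": 40}}

```text
t: 36.52
tcp_pos: [0.5992, 0.3185, 0.0495]
tool_rot: [0.083, 0.996, 0.019, 0.023]
force: [0.1, -0.3, -0.7]
finger_gap: 0.686
```

{"name": "send_rows", "arguments": {"commands": [{"delta_pos":[0,0,3],"yaw":0},{"delta_pos":[0,0,4],"yaw":0},{"delta_pos":[0,-5,0],"yaw":0},{"delta_pos":[0.5,-6,0],"yaw":0},{"delta_pos":[0.5,-6,0],"yaw":0},{"delta_pos":[0.5,-5,0],"yaw":0},{"delta_pos":[0,-2,0],"yaw":0},{"delta_pos":[0,0,0],"yaw":0}]}}

```text
t: 37.52
tcp_pos: [0.6113, 0.0722, 0.1177]
tool_rot: [0.082, 0.996, 0.019, 0.02]
force: [-0.2, 1.4, -1.4]
finger_gap: 0.688
```

{"name": "send_rows", "arguments": {"commands": [{"delta_pos":[0.3,-0.5,-2],"yaw":0},{"delta_pos":[0,0,-2],"yaw":0},{"delta_pos":[0,0,-1],"yaw":0},{"delta_pos":[0,0,0],"yaw":0}]}}

```text
t: 38.02
tcp_pos: [0.6131, 0.071, 0.0626]
tool_rot: [0.08, 0.996, 0.019, 0.019]
force: [-0.0, -0.7, -1.7]
finger_gap: 0.691
```

{"name": "send_rows", "arguments": {"commands": [{"delta_pos":[0.2,-0.4,-0.8],"yaw":0},{"delta_pos":[0,0,-0.3],"yaw":0},{"delta_pos":[0,0,0],"yaw":0}]}}

```text
t: 38.4
tcp_pos: [0.6161, 0.0676, 0.0514]
tool_rot: [0.079, 0.997, 0.019, 0.019]
force: [0.1, -0.5, -2.5]
finger_gap: 0.687
```

Lower, release, rise, then go to the carton's release pose (.426, .342).

{"name": "send_rows", "arguments": {"commands": [{"delta_pos":[-0.1,-0.1,-0.2],"yaw":0},{"delta_pos":[0,0,-0.2],"yaw":0}]}}

```text
t: 38.65
tcp_pos: [0.6154, 0.0664, 0.0494]
tool_rot: [0.079, 0.997, 0.019, 0.02]
force: [-5.5, 0.2, 14.4]
finger_gap: 0.687
```

{"name": "send_rows", "arguments": {"commands": [{"delta_pos":[0,0,0],"yaw":0},{"delta_pos":[0,0,0],"yaw":0},{"delta_pos":[0,0,0],"yaw":0},{"delta_pos":[0,0,0],"yaw":0}], "grip": -1}}

```text
t: 39.15
tcp_pos: [0.6169, 0.0662, 0.051]
tool_rot: [0.079, 0.996, 0.019, 0.022]
force: [-0.9, 0.1, -0.2]
finger_gap: 0.998
```

{"name": "send_rows", "arguments": {"commands": [{"delta_pos":[0,0,5],"yaw":0},{"delta_pos":[0,0,6],"yaw":0},{"delta_pos":[-2,2,3],"yaw":0},{"delta_pos":[-4,6,0],"yaw":0},{"delta_pos":[-4,6,0],"yaw":0},{"delta_pos":[-4,6,0],"yaw":0},{"delta_pos":[-3,4,0],"yaw":0},{"delta_pos":[-1,2,0],"yaw":0},{"delta_pos":[0,0,0],"yaw":0}]}}

```text
t: 40.28
tcp_pos: [0.4458, 0.3105, 0.1943]
tool_rot: [0.08, 0.996, 0.02, 0.024]
force: [-0.4, -0.9, -0.4]
finger_gap: 1.002
```

{"name": "send_rows", "arguments": {"commands": [{"delta_pos":[-2,3.1,0],"yaw":0},{"delta_pos":[0,0.3,-2],"yaw":0},{"delta_pos":[0,0,-4],"yaw":0},{"delta_pos":[0,0,-1.5],"yaw":0},{"delta_pos":[0,0,0],"yaw":0}]}}

```text
t: 40.9
tcp_pos: [0.4298, 0.3427, 0.118]
tool_rot: [0.082, 0.996, 0.02, 0.027]
force: [0.4, 0.8, -0.3]
finger_gap: 1.0
```

{"name": "send_rows", "arguments": {"commands": [{"delta_pos":[-0.3,0,-2],"yaw":0},{"delta_pos":[0,0,-1.6],"yaw":0},{"delta_pos":[0,0,-0.4],"yaw":0},{"delta_pos":[0,0,0],"yaw":0}]}}

```text
t: 41.4
tcp_pos: [0.4313, 0.3416, 0.0801]
tool_rot: [0.084, 0.996, 0.022, 0.03]
force: [0.2, -0.1, -0.2]
finger_gap: 0.999
```

{"name": "send_rows", "arguments": {"commands": [{"delta_pos":[-0.5,0,-0.6],"yaw":0},{"delta_pos":[0,0,0],"yaw":0}]}}

```text
t: 41.65
tcp_pos: [0.4268, 0.3418, 0.0751]
tool_rot: [0.084, 0.996, 0.022, 0.031]
force: [0.0, 0.1, -0.2]
finger_gap: 1.002
```

{"name": "send_rows", "arguments": {"commands": [{"delta_pos":[0,0,0],"yaw":0},{"delta_pos":[0,0,0],"yaw":0},{"delta_pos":[0,0,0],"yaw":0},{"delta_pos":[0,0,0],"yaw":0}], "grip": 1, "force": 30}}

```text
t: 42.15
tcp_pos: [0.4269, 0.3417, 0.0761]
tool_rot: [0.083, 0.996, 0.022, 0.031]
force: [-0.4, -0.7, -0.5]
finger_gap: 0.587
```

{"name": "send_rows", "arguments": {"commands": [{"delta_pos":[0,0,3],"yaw":0},{"delta_pos":[0,0,5],"yaw":0},{"delta_pos":[1,-2,2],"yaw":0},{"delta_pos":[2,-5,0],"yaw":0},{"delta_pos":[2,-5,0],"yaw":0},{"delta_pos":[2,-5,0],"yaw":0},{"delta_pos":[2,-5,0],"yaw":0.03},{"delta_pos":[2,-5,0],"yaw":0.03},{"delta_pos":[2,-5,0],"yaw":0},{"delta_pos":[0,0,0],"yaw":0}]}}

```text
t: 43.4
tcp_pos: [0.5603, 0.0128, 0.1765]
tool_rot: [0.052, 0.998, 0.024, 0.032]
force: [-0.4, 1.5, -1.7]
finger_gap: 0.59
```

{"name": "send_rows", "arguments": {"commands": [{"delta_pos":[0.2,-1.4,-1],"yaw":0},{"delta_pos":[0,0,-3.5],"yaw":0},{"delta_pos":[0,0,-2.5],"yaw":0},{"delta_pos":[0,0,0],"yaw":0}]}}

```text
t: 43.9
tcp_pos: [0.5602, -0.0002, 0.1024]
tool_rot: [0.051, 0.998, 0.025, 0.031]
force: [-0.6, 0.2, -2.3]
finger_gap: 0.591
```

{"name": "send_rows", "arguments": {"commands": [{"delta_pos":[0.3,-0.1,-1.3],"yaw":0},{"delta_pos":[0,0,-0.6],"yaw":0},{"delta_pos":[0,0,0],"yaw":0}]}}

```text
t: 44.28
tcp_pos: [0.5642, -0.0005, 0.0834]
tool_rot: [0.05, 0.998, 0.025, 0.032]
force: [0.3, 0.1, -1.9]
finger_gap: 0.591
```

{"name": "send_rows", "arguments": {"commands": [{"delta_pos":[-0.1,0,-0.4],"yaw":0},{"delta_pos":[0,0,-0.2],"yaw":0},{"delta_pos":[0,0,0],"yaw":0}]}}

```text
t: 44.65
tcp_pos: [0.5639, -0.0006, 0.0782]
tool_rot: [0.05, 0.998, 0.024, 0.033]
force: [0.5, 0.7, -1.0]
finger_gap: 0.588
```

{"name": "send_rows", "arguments": {"commands": [{"delta_pos":[0,0,-0.2],"yaw":0},{"delta_pos":[0,0,-0.1],"yaw":0}]}}

```text
t: 44.9
tcp_pos: [0.5647, -0.0007, 0.0761]
tool_rot: [0.05, 0.998, 0.024, 0.034]
force: [-1.0, 1.8, 8.5]
finger_gap: 0.59
```

{"name": "send_rows", "arguments": {"commands": [{"delta_pos":[0,0,0],"yaw":0},{"delta_pos":[0,0,0],"yaw":0},{"delta_pos":[0,0,0],"yaw":0},{"delta_pos":[0,0,0],"yaw":0}], "grip": -1}}

```text
t: 45.4
tcp_pos: [0.565, -0.0008, 0.0763]
tool_rot: [0.05, 0.998, 0.024, 0.034]
force: [-0.0, 0.5, 0.7]
finger_gap: 0.997
```

{"name": "send_rows", "arguments": {"commands": [{"delta_pos":[0,0,5],"yaw":0},{"delta_pos":[0,0,6],"yaw":0},{"delta_pos":[0,0,3],"yaw":0},{"delta_pos":[-2,5,0],"yaw":0},{"delta_pos":[-2,6,0],"yaw":0},{"delta_pos":[-2,6,0],"yaw":0},{"delta_pos":[-2,6,0],"yaw":0},{"delta_pos":[-2,6,0],"yaw":0},{"delta_pos":[0,3,0],"yaw":0},{"delta_pos":[0,0,0],"yaw":0}]}}

```text
t: 46.65
tcp_pos: [0.4633, 0.3215, 0.2207]
tool_rot: [0.052, 0.998, 0.025, 0.036]
force: [0.4, -0.3, -0.5]
finger_gap: 0.996
```

Run:
```python
from h import *
im=manip.snapshot('top');cv2.imwrite('pics/t6.png',cv2.resize(im[150:250,210:340],None,fx=6,fy=6,interpolation=cv2.INTER_CUBIC))
cv2.imwrite('pics/s6.png',manip.snapshot('side'))
```

```text
(no output)
```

View pics/t6.png

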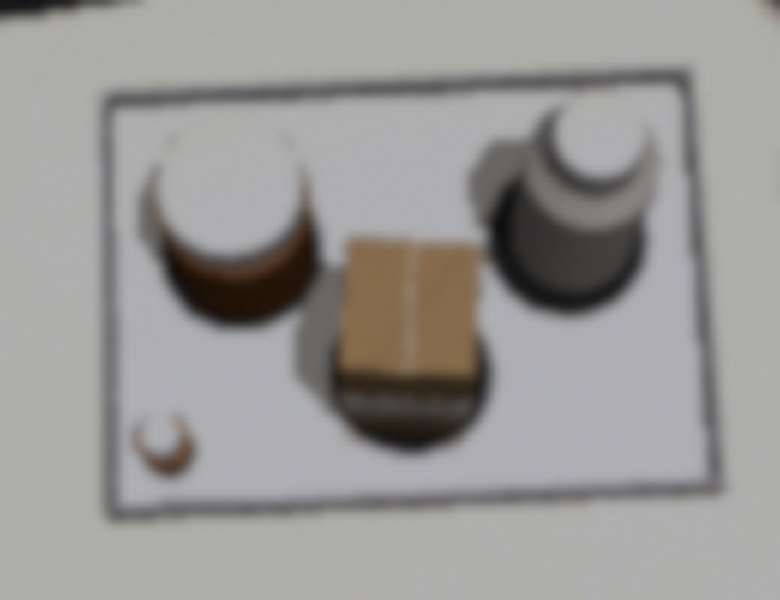

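View pics/s6.png

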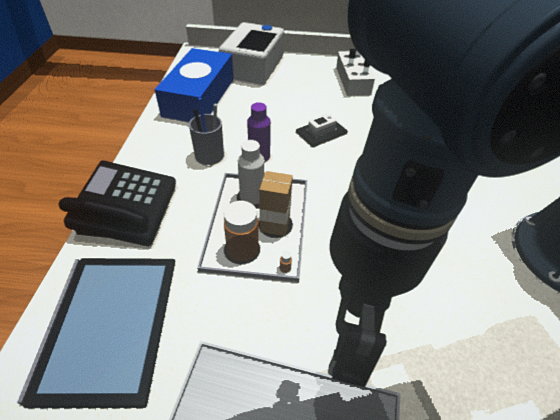

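All three containers are back upright on their discs. Enlarged-crop positions against the start: jar lid (232,187) vs (227,187), cap (600,142) vs (596,147), carton (411,306) vs (412,305), so each is within about 2 mm. The vial and pen cup have not moved in the two views. The gripper is clear, so I'll hand in.

```bash
python3 -c "
from station import manip
print(manip.sense()['t'],manip.sign_off())"
```

```text
the job is handed in; nothing more can be done
46.75 None
```

The job is done and handed in at 46.75 s; the sign-off reports no verdict.

- **What I did:** I moved the carton, jar and white bottle to the side tray. Then I laid the oximeter screen up on the charging pad and put the bottle, jar and carton back on their own discs.
- **Oximeter check:** in the top view taken after I placed it, its centre was about 3 mm from the pad's and its length within about 0.01 rad. After that I saw it only in the side view, where it was still on the pad.
- **Container check:** in the final pictures all three stand upright, each within about 2 mm of its start.
- **Bystanders:** the vial and pen cup are unmoved in the final pictures. The arm hid the stapler in the last side view. It was in place in the picture before that, and the arm did not go near it afterwards.
- **What disagreed:**
  - The side camera put the pad centre about 6 mm further in y than the top camera. I placed the oximeter by a value between the two, closer to the top camera's.
  - The tool had drifted to about 0.08 rad of tilt by the end, with no visible effect on the containers.

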